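# Clamp a craft plaque in the gluing jig

## Robot

A 6-joint arm with a two-finger parallel gripper is mounted at the origin on the work surface. World frame = base frame: x ahead of the robot, y to its left, z up, the work surface at z = 0. Lengths are in m, angles in rad, forces in N, time in s.
With the tool pointing down it reaches from about 0.35 to 0.85 m from the base axis. Payload 8.1 kg.
Tool frame: the origin (TCP) lies at the very end of the fingers, on their centre line; the grasp point (between the pads) lies 19 mm behind it; z points along the fingers, y is the direction in which the jaws open and shut (so a half turn about z gives the same grasp; the last joint's range is limited). The gripper opens to 93 mm and grips with 3 to 60 N. Pads are 15 mm wide; open, the fingers measure 128 mm over their backs; the gripper's body (75 mm by 188 mm) begins 65 mm behind the grasp point.
Start: joints at [1.148, 0.13, 1.488, -0, 1.523, -0.085], TCP at [0.199, 0.566, 0.219] pointing down, gripper open.
Joint ranges: [-2.96, 2.96], [-0.89, 2.26], [0.02, 2.5], [-1.34, 4.48], [0, 2.73], [-2.66, 2.66]. Speed limits (rad/s): [2.39, 2.39, 2.79, 3.14, 3.14, 3.14].

## Interface

Orientations are given as a rotation vector (axis times angle).
In Python, from rig import readout, vision, hand_in gives the robot as it stands.
- The arm moves only by the tool move_arm, never from a script. Its argument "increments" is a list that holds one entry, the list of rows, each a list of 6 numbers: the shift along the tool's x, y, z in m, then the turn, a rotation vector about the tool's x, y, z in degrees. A call has 1 to 20 rows; each row shifts and turns the commanded pose from where the row before left it, along the tool's axes as they then stand; what a row does not reach is not made up. A row lasts 1/8 s, in which the tool goes at most 62.5 mm and 10.7 degrees, less where a joint would pass 70% of its speed; a pose out of reach is approached as far as the arm can. A call is refused whole if a number of a shift passes 0.0625 or a number of a turn 10.7, either way. A call with a gripper value outside its range is refused whole. "gripper" is the finger opening in m, from 0 to 0.093, set as the call begins (left out, the last holds). The fingers move at their own pace and stop on an object; "newtons" is the grip in N (left out, the last holds). Time passes only in rows, so rows that do not move let the fingers close. It gives the time, the measured TCP pose, the force and the opening at its end, in the units of the state.
- readout.state(): the state, without advancing time (a new reading comes with each control period).
- vision.snapshot(name): name is "scene" or "side" or "wrist"; returns a dict with "image" (420x560x3 uint8, red, green, blue), "intrinsics" (3x3 intrinsics, pixels), "cam_to_world" (4x4, takes a point from camera to world coordinates). Camera axes: x right, y up, looking along -z (the intrinsics and any distortion apply to the point x, -y, -z); pixel columns grow to the right and rows downward; lengths in m; the calibration is good to about 2 mm. A picture is of the moment at which its call begins. There is no depth.
- hand_in(): hands the job in, once; it reports no verdict.
The state is a dict: "t": time; "joints": joint angles; "qvel": joint speeds; "effort": joint torques, N m; "ee_pos": TCP position; "tcp_rot": TCP orientation; "contact_force": force on the tool from outside, world axes, zero at the start; "ft_torque": the same for the moment, N m; "opening": finger opening in m.
Only numpy, scipy, OpenCV 4.12 (cv2) and the standard library are available. Lean on these libraries where they do the work, as an engineer would, in place of code of your own. Each camera call takes 0.05 s, during which the arm holds its last target. There are 200 camera calls.

## Task

Take the orange plaque out of the drying rack and lay it flat in the channel of the gluing jig, lengthwise, between the end fence and the blue sliding stop. Slide the stop up so that the plaque is held end to end against the fence with no gap, then tighten the stop's knob fully clockwise. Leave the spare plaque, the jars and the glue gun where they are, and let go of everything.

Things in the scene. Friction and masses are not known exactly. Their poses are not given: they have to be found in the camera images.
- plaque: loose orange plaque, white trim, 150 x 20 x 50 mm, 0.11 kg, both faces alike. Origin at its centre; x along the 150 mm length, y through the 20 mm thickness, z along the 50 mm width. Starts standing on its long edge (z up) in one of the rack's two slots, underside 8 mm above the table. In the jig it lies flat: its y vertical, its x along the jig's y.
- spare_plaque: a bare light-wood plaque of the same size and frame, standing in the other slot; leave it.
- rack: fixed plywood drying rack, base 120 (x) x 140 (y) x 8 mm, origin at the centre of its underside. Two slots along x at y = -40 and +40 mm, 25 mm wide, between ribs 6 mm thick and 100 mm long whose tops are 22 mm above the table; slot floor 8 mm above the table.
- jig: fixed plywood gluing jig 130 (x) x 340 (y) mm, origin at the centre of its underside, bed 15 mm above the table. Channel along y, 66 mm wide, centred, between ledges 14 mm wide, tops 21 mm above the table. Dark fence across the +y end: 110 x 20 mm, top 46 mm up, inner face at y = +150 mm. The clamped plaque's centre is at x = 0, y = +75 mm, 25 mm above the table.
- fence_face (a point): middle of the fence's inner face, 25 mm above the table, axes as the jig's; the channel runs to -y from here.
- stop_face (a point): middle of the stop's +y (cork) face, 25 mm above the table, axes as the jig's. The stop is a blue block 56 (x) x 50 (y) mm in the channel, top 54 mm above the table, its centre 25 mm to -y of this point. While the knob is loose it slides along the jig's y with about 2 N; it can be moved by holding its knob.
- stop (a joint): slide of the stop in m, 0 = farthest from the fence, grows towards the fence (+y of the jig); the face-to-fence distance is 0.265 minus this value, so the plaque is held at 0.115.
- knob_grip (a point): centre of the knob's grip, on the knob's axis, 78 mm above the table, over the middle of the stop. The grip is a black upright bar 66 mm long, 15 mm thick, 26 mm tall (65 to 91 mm above the table), one end red. The point's x axis runs along the bar to the red end.
- knob (a joint): knob angle in rad, 0 = fully loose (bar across the channel, red end to the jig's +x), grows clockwise from above, 2.4 = end of its turn, fully tight. Starts loose (0 to 0.5), bites from about 1.5. Needs 0.15 to 0.3 N m: more than one grasp's turn.
- jam_jar: closed jam jar with a red lid, 68 mm across, 95 mm tall, origin at the centre of its underside; leave it.
- lantern: jar wrapped in brown card with a red band, 72 mm across, 97 mm tall, origin at the centre of its underside; leave it.
- glue_gun: black glue gun with an orange nozzle lying flat, about 165 x 120 mm, 34 mm tall, origin on its underside; leave it.
There are look-alikes about, which are no part of the job. There is more than one size of the plaque; the one meant has the size given above.

How it is judged:
On the way, in this order (a step that is already met when the one before it is completed fails the run):
1. the plaque lies flat in the jig's channel, lengthwise, released (angle between the y axis of plaque and the z axis of jig, either way round below 0.08 rad and angle between the x axis of plaque and the y axis of jig, either way round below 0.12 rad and z of plaque in the frame of jig below 0.028 m and x of plaque in the frame of jig between -0.012 and 0.012 m and y of plaque in the frame of jig above -0.03 m and contact force between the fingers and plaque below 0.1 N), for 0.2 s.
2. with the knob not yet tight, the stop has been slid up and holds the plaque end to end against the fence (value of joint stop above 0.111 m and y of plaque in the frame of fence_face above -0.079 m and value of joint knob below 2 rad), for 0.1 s.
At the end, for the whole second after the job is handed in: The plaque lies flat and lengthwise on the channel floor (within 0.08 rad and 12 mm of the centre line), its end within 4 mm of the fence; the stop joint is above 0.111 m (at most 4 mm of play); the knob is beyond 2.1 rad; the plaque is at rest (angle between the y axis of plaque and the z axis of jig, either way round below 0.08 rad and angle between the x axis of plaque and the y axis of jig, either way round below 0.08 rad and z of plaque in the frame of jig below 0.028 m and x of plaque in the frame of jig between -0.012 and 0.012 m and y of plaque in the frame of fence_face above -0.079 m and value of joint stop above 0.111 m and value of joint knob above 2.1 rad and linear speed of plaque below 0.01 m/s); the robot touches nothing.
It fails at once if the spare plaque is disturbed (moved over 20 mm) (distance of spare_plaque from where it was at the start of the episode above 0.02 m).
It fails at once if the jam jar is moved over 20 mm (distance of jam_jar from where it was at the start of the episode above 0.02 m).
It fails at once if the lantern jar is moved over 20 mm (distance of lantern from where it was at the start of the episode above 0.02 m).
It fails at once if the glue gun is moved over 20 mm (distance of glue_gun from where it was at the start of the episode above 0.02 m).
It also fails if it takes over 72 s, if anything falls off the work surface, if the arm or the gripper's body presses on something with over 40 N, if the wrist force passes 120 N, or if a joint passes its speed limit or range.

## Working session

There is one attempt and no reset: what is moved stays moved. The work goes in short steps, Python scripts to look and compute and a tool call to move; the robot and the scene stay as the last step left them, time stands still between calls to the robot, and variables do not carry over. Pictures are saved under pics/ and viewed, about 8 in all and at most 12, crops included, and the job is handed in when it is done.

Besides the shell and the picture viewer there is one more tool, called after "Request:" in YAML: its name, and indented under it one key for each argument. move_arm: Moves the arm, as the interface text tells. Its arguments: {"type":"object","properties":{"increments":{"type":"array","items":{"type":"array","items":{"type":"array","items":{"type":"number"}}}},"gripper":{"type":"number"},"newtons":{"type":"number"}},"required":["increments"]}

```bash
mkdir -p pics; ls; python3 - <<'E'
from rig import readout, vision
import cv2, pickle, numpy as np
s=readout.state(); print(s)
D={}
for n in ("scene","side"):
    d=vision.snapshot(n); D[n]=d
    cv2.imwrite(f"pics/{n}0.png",d["image"][:,:,::-1]); print(n,d["intrinsics"],d["cam_to_world"], [k for k in d])
pickle.dump(D,open("d0.pkl","wb"))
E
```

```text
pics
{'t': 0.0, 'joints': array([ 1.14759110e+00,  1.31143551e-01,  1.48925754e+00, -5.58408568e-06,
        1.52298643e+00, -8.54039923e-02]), 'qvel': array([-0.00082286,  0.00031656, -0.00160879,  0.00076612,  0.00030574,
        0.00176602]), 'effort': array([ 4.83444055e-04, -5.59864604e+01, -4.91747224e+01,  7.68362009e-02,
        3.60446039e-02, -2.09167119e-04]), 'ee_pos': array([0.19860213, 0.5655887 , 0.2176099 ]), 'tcp_rot': array([-5.28022069e-01, -3.09644742e+00,  2.73051880e-03]), 'contact_force': array([ 0.42727682, -0.48881882, -0.57332181]), 'ft_torque': array([-0.00259988, -0.02361879,  0.0195335 ]), 'opening': 0.0933464515016018}
scene [[475.59003346   0.         282.92393462]
 [  0.         475.59003346 214.78620139]
 [  0.           0.           1.        ]] [[-0.24608341 -0.75786193  0.60422533  1.27172654]
 [ 0.96921572 -0.18726842  0.15984815  0.28435091]
 [-0.0079905   0.62496067  0.78061534  1.00602986]
 [ 0.          0.          0.          1.        ]] ['image', 'intrinsics', 'cam_to_world']
side [[519.36853853   0.         274.63637182]
 [  0.         519.36853853 218.14983516]
 [  0.           0.           1.        ]] [[ 0.77914546  0.34284608 -0.52477512 -0.08969101]
 [-0.62667715  0.40676758 -0.66469232 -0.72136512]
 [-0.01442565  0.84675658  0.53178491  0.72750977]
 [ 0.          0.          0.          1.        ]] ['image', 'intrinsics', 'cam_to_world']
```

View pics/scene0.png

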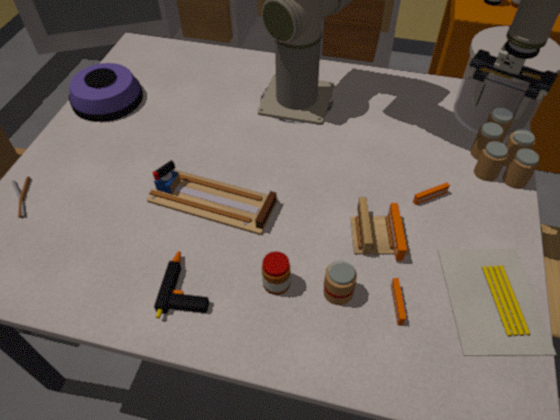

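View pics/side0.png

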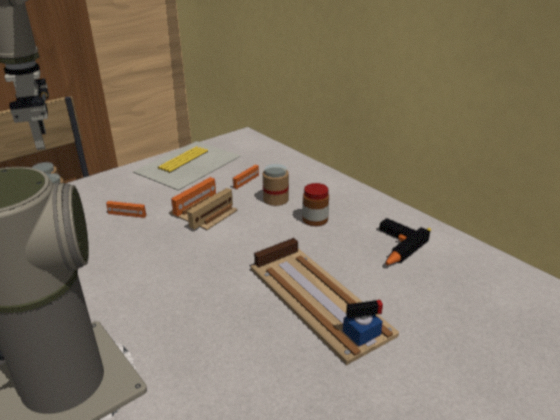

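The scene picture shows three orange bars:
- one standing in the rack at about (398,232), beside the wood one at (365,225)
- a small one lying at (432,193)
- a small one at (399,301)

The one in the rack fits the size and place given. The jig spans (150,195) to (275,210), with its fence at (266,210) and the stop and knob at (165,178). I'll measure these and check one enlarged crop.

```bash
cat > h.py <<'E'
import numpy as np, cv2, pickle
def ray(d,u,v):
    K=d["intrinsics"];T=d["cam_to_world"]
    r=np.array([(u-K[0,2])/K[0,0],-(v-K[1,2])/K[1,1],-1.]); return T[:3,3],T[:3,:3]@r
def onz(d,u,v,z):
    o,r=ray(d,u,v); return o+r*(z-o[2])/r[2]
def proj(d,p):
    K=d["intrinsics"];T=d["cam_to_world"]; c=T[:3,:3].T@(np.asarray(p,float)-T[:3,3])
    return np.array([K[0,2]+K[0,0]*c[0]/-c[2],K[1,2]-K[1,1]*c[1]/-c[2]])
def two(d1,p1,d2,p2):
    (o1,r1),(o2,r2)=ray(d1,*p1),ray(d2,*p2)
    s=np.linalg.lstsq(np.c_[r1,-r2],o2-o1,rcond=None)[0]; a,b=o1+s[0]*r1,o2+s[1]*r2
    return (a+b)/2,np.linalg.norm(a-b)
def mask(d,lo,hi): 
    return cv2.inRange(cv2.cvtColor(d["image"],cv2.COLOR_RGB2HSV),np.array(lo),np.array(hi))
def blobs(m,amin=15):
    n,l,s,c=cv2.connectedComponentsWithStats(m); return [(i,s[i].tolist(),c[i].round(1)) for i in range(1,n) if s[i][4]>=amin],l
E
python3 - <<'E'
from h import *
D=pickle.load(open("d0.pkl","rb"))
for n in D:
    b,l=blobs(mask(D[n],(3,170,120),(15,255,255)),40); print(n,"orange"); [print(x) for x in b]
    b,l=blobs(mask(D[n],(100,120,40),(125,255,255)),30); print("blue"); [print(x) for x in b]
    b,l=blobs(cv2.bitwise_or(mask(D[n],(0,170,70),(3,255,255)),mask(D[n],(172,150,70),(179,255,255))),8); print("red"); [print(x) for x in b]
im=D["scene"]["image"][:,:,::-1]; im2=D["side"]["image"][:,:,::-1]
a=cv2.resize(im[150:240,140:290],None,fx=2.66,fy=2.66,interpolation=3)
b=cv2.resize(im[180:330,340:460],None,fx=2.66,fy=2.66,interpolation=3)
c=cv2.resize(im2[230:360,240:400],None,fx=2.5,fy=2.5,interpolation=3)
e=cv2.resize(im2[150:240,160:300],None,fx=2.5,fy=2.5,interpolation=3)
o=np.zeros((600,800,3),np.uint8)
for p,(x,y) in ((a,(0,0)),(b,(440,0)),(c,(0,270)),(e,(430,375))):
    h=min(p.shape[0],600-y);w=min(p.shape[1],800-x);o[y:y+h,x:x+w]=p[:h,:w]
cv2.imwrite("pics/crop1.png",o)
E
```

```text
scene orange
(14, [415, 183, 34, 15, 138], array([431.6, 189.9]))
(20, [171, 196, 40, 14, 67], array([190.2, 202.8]))
(22, [390, 203, 17, 48, 420], array([397.9, 227.8]))
(39, [173, 252, 7, 9, 40], array([176.6, 256.7]))
(66, [393, 278, 13, 41, 278], array([398.6, 299. ]))
blue
(6, [155, 170, 22, 23, 176], array([165.3, 183.3]))
red
(1, [154, 172, 4, 7, 18], array([155.3, 174.2]))
(2, [263, 252, 26, 23, 416], array([275.3, 263.2]))
side orange
(1, [234, 166, 24, 15, 114], array([245.9, 172.9]))
(3, [172, 178, 42, 31, 345], array([193.2, 191.2]))
(9, [107, 202, 37, 7, 111], array([125.3, 204.8]))
(14, [387, 252, 13, 12, 101], array([393.2, 257.6]))
blue
(1, [344, 315, 37, 30, 653], array([362. , 329.8]))
red
(1, [305, 184, 23, 15, 255], array([316.4, 190.7]))
(2, [270, 190, 16, 4, 28], array([277.1, 192.1]))
(3, [377, 301, 5, 12, 37], array([379.2, 306.2]))
```

View pics/crop1.png

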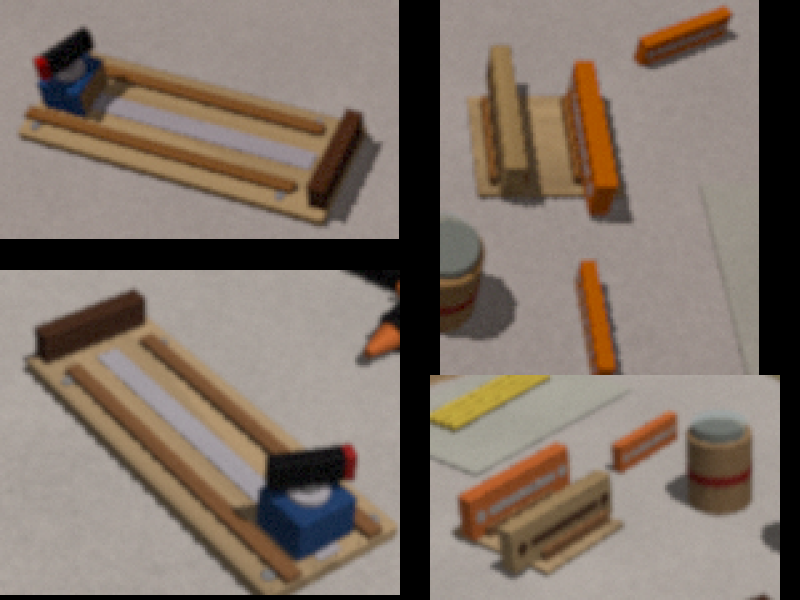

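The crop confirms it. The orange 150 mm plaque stands in the rack's right-hand slot, and its size against the wood plaque matches. The other two orange bars are smaller and lie outside the rack. Next I'll take coarse poses from the pixels.

```bash
python3 - <<'E'
from h import *
np.set_printoptions(precision=4,suppress=True)
D=pickle.load(open("d0.pkl","rb")); S,V=D["scene"],D["side"]
A=lambda x,y:(140+x/2.66-.3,150+y/2.66-.3)
B=lambda x,y:(340+(x-440)/2.66-.3,180+y/2.66-.3)
C=lambda x,y:(240+x/2.5-.3,230+(y-270)/2.5-.3)
E=lambda x,y:(160+(x-430)/2.5-.3,150+(y-375)/2.5-.3)
print("plaque top corners scene");
P=[onz(S,*B(*p),.058)[:2] for p in ((574,65),(596,62),(617,183),(592,188))]; print(np.array(P))
print("side top",[onz(V,*E(*p),.058)[:2] for p in ((459,490),(568,445))])
print("spare top",[onz(S,*B(*p),.058)[:2] for p in ((489,46),(510,46),(526,168),(503,172))])
print("rack base",[onz(S,*B(*p),.008)[:2] for p in ((468,98),(478,194))])
print("jig scene bed",[onz(S,*A(*p),.015)[:2] for p in ((20,135),(322,219))])
print("fence top scene",[onz(S,*A(*p),.046)[:2] for p in ((345,110),(361,114),(329,190),(310,187))])
print("jig side bed",[onz(V,*C(*p),.015)[:2] for p in ((27,360),(395,527),(262,592))])
print("fence top side",[onz(V,*C(*p),.046)[:2] for p in ((37,326),(137,291),(144,297))])
print("red", two(S,(155.3,174.2),V,(379.2,306.2)))
print("blue top side", [onz(V,*C(*p),.054)[:2] for p in ((259,487),(302,522),(354,502))])
print("jam",onz(S,275.3,263.2,.09),"lantern scene",onz(S,341,270,.095), "gun",onz(S,180,285,.02))
E
```

```text
plaque top corners scene
[[0.4369 0.3514]
 [0.428  0.3718]
 [0.5675 0.4044]
 [0.5784 0.383 ]]
side top [array([0.4333, 0.376 ]), array([0.5765, 0.387 ])]
spare top [array([0.4324, 0.2673]), array([0.4275, 0.2875]), array([0.5707, 0.3223]), array([0.5802, 0.3026])]
rack base [array([0.4618, 0.2563]), array([0.5748, 0.2842])]
jig scene bed [array([ 0.5451, -0.2925]), array([0.574 , 0.0397])]
fence top scene [array([0.458 , 0.0322]), array([0.4593, 0.0493]), array([0.5608, 0.0443]), array([0.5617, 0.0255])]
jig side bed [array([0.4455, 0.0473]), array([ 0.5362, -0.3001]), array([ 0.412 , -0.2818])]
fence top side [array([0.4589, 0.0482]), array([0.5635, 0.0328]), array([0.5621, 0.0212])]
red (array([ 0.5037, -0.2727,  0.0812]), np.float64(0.002813986779151383))
blue top side [array([ 0.4565, -0.2315]), array([ 0.4543, -0.2772]), array([ 0.4988, -0.2873])]
jam [0.704  0.1147 0.09  ] lantern scene [0.6891 0.2633 0.095 ] gun [ 0.7747 -0.1027  0.02  ]
```

Request:
move_arm:
  increments:
    - [[-0.029,-0.0065,0.0015,0,0,0],[-0.029,-0.0065,0.0015,0,0,0],[-0.029,-0.0065,0.0015,0,0,0],[-0.029,-0.0065,0.0015,0,0,0],[-0.029,-0.0065,0.0015,0,0,0],[-0.029,-0.0065,0.0015,0,0,0],[-0.029,-0.0065,0.0015,0,0,0],[-0.029,-0.0065,0.0015,0,0,0],[-0.029,-0.0065,0.0015,0,0,0],[-0.029,-0.0065,0.0015,0,0,0],[-0.029,-0.0065,0.0015,0,0,0],[-0.029,-0.0065,0.0015,0,0,0],[0,0,0,0,0,-8.1],[0,0,0,0,0,-8.1],[0,0,0,0,0,-8.1],[0,0,0,0,0,-8.1],[0,0,0,0,0,0]]
  gripper: 0.05

```text
t: 2.22
ee_pos: [0.5011, 0.377, 0.2001]
tcp_rot: [0.355, -3.121, 0.001]
contact_force: [0.5, -0.4, 0.2]
opening: 0.0501
```

```bash
cat >> h.py <<'E'
def save(name,tag):
    from rig import vision
    d=vision.snapshot(name); pickle.dump(d,open(f"{tag}.pkl","wb")); cv2.imwrite(f"pics/{tag}.png",d["image"][:,:,::-1]); return d
def tool():
    from rig import readout
    from scipy.spatial.transform import Rotation as R
    s=readout.state(); return s,s["ee_pos"],R.from_rotvec(s["tcp_rot"]).as_matrix()
E
python3 - <<'E'
from h import *
np.set_printoptions(precision=4,suppress=True)
s,p,R=tool(); print(s["t"],s["joints"],p,R)
w=save("wrist","w1"); print(w["cam_to_world"],w["intrinsics"])
b,l=blobs(mask(w,(3,170,100),(15,255,255)),60)
for x in b:
    c=(l==x[0]).astype(np.uint8); r=cv2.minAreaRect(cv2.findNonZero(c)); print(x,r); print(np.array([onz(w,*q,.058) for q in cv2.boxPoints(r)])[:,:2])
E
```

```text
2.225 [ 0.5633  0.2124  1.4306 -0.      1.4995 -1.2343] [0.5011 0.377  0.2001] [[-0.9744 -0.2248 -0.0008]
 [-0.2248  0.9744 -0.0006]
 [ 0.0009 -0.0004 -1.    ]]
[[-0.2248 -0.9441 -0.2409  0.4339]
 [ 0.9744 -0.2176 -0.0564  0.3614]
 [ 0.0008 -0.2474  0.9689  0.3654]
 [ 0.      0.      0.      1.    ]] [[302.2165   0.     279.6325]
 [  0.     302.2165 207.4094]
 [  0.       0.       1.    ]]
(1, [419, 23, 30, 24, 403], array([434.2,  34.6])) ((434.2000427246094, 34.90000534057617), (14.310833930969238, 29.96331024169922), 63.43495178222656)
[[0.3232 0.4659]
 [0.3073 0.4859]
 [0.3159 0.4954]
 [0.332  0.4753]]
(3, [341, 54, 43, 34, 597], array([362.3,  70.7])) ((363.0000305175781, 70.50003051757812), (13.416406631469727, 48.74628448486328), 63.43495178222656)
[[0.3725 0.4043]
 [0.3453 0.4386]
 [0.3539 0.4473]
 [0.3815 0.4127]]
(4, [271, 123, 21, 140, 2581], array([281.2, 190.9])) ((280.9222106933594, 192.55718994140625), (139.02081298828125, 19.294919967651367), 89.50178527832031)
[[0.4293 0.3516]
 [0.4249 0.3699]
 [0.5679 0.4056]
 [0.5729 0.3849]]
(5, [261, 317, 12, 35, 375], array([266.5, 334. ])) ((266.47625732421875, 334.0011291503906), (34.48473358154297, 10.559463500976562), 87.27368927001953)
[[0.6429 0.387 ]
 [0.6395 0.3988]
 [0.6848 0.4109]
 [0.6883 0.3987]]
(6, [30, 318, 6, 22, 67], array([ 33.2, 327.8])) ((32.837013244628906, 328.4032897949219), (21.076091766357422, 4.677736282348633), 86.98721313476562)
[[0.704  0.1274]
 [0.7024 0.1327]
 [0.731  0.1348]
 [0.7325 0.1294]]
```

View pics/w1.png

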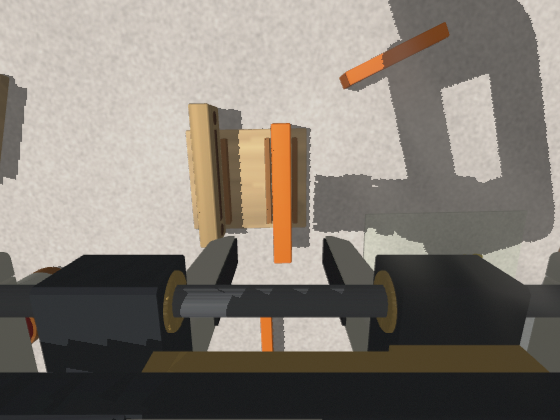

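The wrist view shows the orange plaque at columns 271–292, rows 123–263, centred between the fingers, with the wood spare about 80 px to its left. It measures about 147 x 20 mm, as it should. I'll descend and grip.

Request:
move_arm:
  increments:
    - [[0.002,0.0015,0.033,0,0,-0.5],[0,0,0.033,0,0,0],[0,0,0.033,0,0,0],[0,0,0.033,0,0,0],[0,0,0.025,0,0,0],[0,0,0.009,0,0,0],[0,0,0,0,0,0]]

```text
t: 3.15
ee_pos: [0.4988, 0.378, 0.0344]
tcp_rot: [0.368, -3.119, 0.001]
contact_force: [-0.3, 0.2, 0.1]
opening: 0.0501
```

Request:
move_arm:
  increments:
    - [[0,0,0,0,0,0],[0,0,0,0,0,0],[0,0,0,0,0,0],[0,0,0,0,0,0],[0,0,0,0,0,0],[0,0,0,0,0,0]]
  gripper: 0.0
  newtons: 40

```text
t: 3.9
ee_pos: [0.4993, 0.3784, 0.0352]
tcp_rot: [-0.37, 3.119, 0.0]
contact_force: [-1.7, -0.5, 5.9]
opening: 0.0198
```

Request:
move_arm:
  increments:
    - [[0,0,-0.01,0,0,0],[0,0,-0.03,0,0,0],[0,0,-0.04,0,0,0],[0,0,-0.04,0,0,0],[0,0,-0.04,0,0,0],[0,0,0,0,0,0]]

```text
t: 4.65
ee_pos: [0.501, 0.3795, 0.1995]
tcp_rot: [-0.37, 3.113, 0.005]
contact_force: [-0.0, -0.4, -1.6]
opening: 0.0197
```

Request:
move_arm:
  increments:
    - [[0.0089,-0.0364,0,0,0,0],[0.0089,-0.0364,0,0,0,0],[0.0089,-0.0364,0,0,0,0],[0.0089,-0.0364,0,0,0,0],[0.0089,-0.0364,0,0,0,0],[0.0089,-0.0364,0,0,0,0],[0.0089,-0.0364,0,0,0,0],[0.0089,-0.0364,0,0,0,0],[0.0089,-0.0364,0,0,0,0],[0.0089,-0.0364,0,0,0,0],[0.0089,-0.0364,0,0,0,0],[0.0089,-0.0364,0,0,0,0]]

```text
t: 6.15
ee_pos: [0.4964, -0.0725, 0.193]
tcp_rot: [0.37, -3.117, -0.001]
contact_force: [0.5, -1.1, -2.1]
opening: 0.0199
```

Request:
move_arm:
  increments:
    - [[0,0,0,0,0,9.1],[0,0,0,0,0,9.1],[0,0,0,0,0,9.1],[0,0,0,0,0,9.1],[0,0,0,0,0,9.1],[0,0,0,0,0,9.1],[0,0,0,0,0,9.1],[0,0,0,0,0,9.1],[0,0,0,0,0,9.1],[0,0,0,0,0,9.1],[0,0,0,0,0,9.1],[0,0,0,0,0,8.7],[0,0,0,0,0,0]]

```text
t: 7.78
ee_pos: [0.4967, -0.0713, 0.1932]
tcp_rot: [-2.319, -2.117, 0.002]
contact_force: [-0.4, -0.0, -0.2]
opening: 0.0197
```

```bash
python3 - <<'E'
from h import *
np.set_printoptions(precision=4,suppress=True)
s,p,R=tool(); print(s["t"],s["joints"],p,R)
w=save("wrist","w2"); print(w["cam_to_world"])
E
```

```text
7.775 [-0.2447 -0.1223  1.7882 -0.      1.4781 -0.1539] [ 0.4967 -0.0713  0.1932] [[ 0.0907  0.9959 -0.0023]
 [ 0.9959 -0.0907  0.0005]
 [ 0.0003 -0.0023 -1.    ]]
[[ 0.9959  0.0871  0.0256  0.5029]
 [-0.0907  0.9649  0.2464 -0.0032]
 [-0.0032 -0.2477  0.9688  0.3585]
 [ 0.      0.      0.      1.    ]]
```

View pics/w2.png

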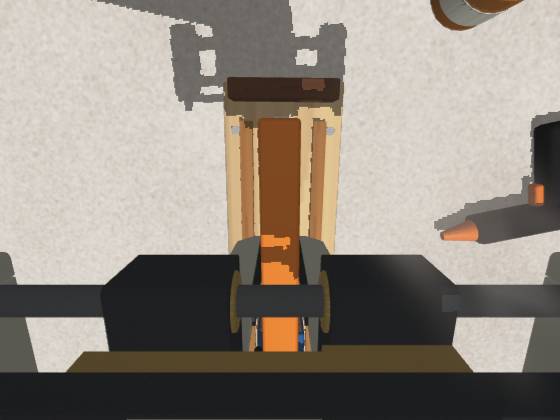

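```bash
python3 - <<'E'
from h import *
np.set_printoptions(precision=4,suppress=True)
w=pickle.load(open("w2.pkl","rb"))
for n,z,ps in (("fence top",.046,[(228,77.5),(340,79)]),("bed edges",.015,[(226,110),(229,250),(343,110),(334,252)])):
    print(n,[onz(w,*p,z)[:2] for p in ps])
# rows of pixel gray at sample lines
g=cv2.cvtColor(w["image"],cv2.COLOR_RGB2GRAY)
for r in (150,200,230): print(r,g[r,215:262:1].tolist(), g[r,300:350].tolist())
print(g[70:120,283].tolist())
jc=np.array([.494,-.122]);th=np.radians(-5.3);X=np.array([np.cos(th),np.sin(th)]);Y=np.array([-X[1],X[0]])
for nm,(x,y,z) in dict(l_out=(-65,0,15),l_out2=(-65,120,15),r_out=(65,0,15),r_out2=(65,120,15),ledL_in=(-33,100,21),ledL_o=(-47,100,21),fL=(-55,170,46),fR=(55,170,46),fLi=(-55,150,46),fRi=(55,150,46)).items():
    q=jc+X*x/1e3+Y*y/1e3; print(nm,proj(w,[*q,z/1e3]))
E
```

```text
fence top [array([0.4569, 0.0502]), array([0.5641, 0.0391])]
bed edges [array([0.4458, 0.0232]), array([ 0.4276, -0.1383]), array([0.5721, 0.0117]), array([ 0.5548, -0.1524])]
150 [215, 213, 213, 215, 217, 219, 217, 214, 213, 212, 159, 168, 171, 175, 180, 185, 188, 188, 188, 188, 186, 187, 187, 188, 189, 138, 126, 123, 123, 126, 128, 130, 133, 131, 130, 130, 129, 113, 146, 180, 186, 189, 116, 80, 76, 78, 81] [124, 181, 188, 188, 187, 187, 186, 186, 184, 184, 184, 114, 96, 123, 126, 124, 125, 128, 130, 132, 133, 132, 133, 132, 129, 176, 196, 200, 200, 199, 200, 199, 198, 197, 195, 196, 197, 197, 198, 192, 201, 201, 202, 207, 213, 212, 207, 203, 202, 205]
200 [202, 202, 207, 207, 205, 205, 206, 211, 213, 213, 212, 185, 167, 172, 173, 177, 181, 186, 188, 188, 187, 187, 187, 188, 189, 189, 138, 126, 123, 123, 126, 129, 132, 132, 134, 137, 135, 133, 111, 172, 180, 185, 189, 194, 145, 87, 78] [178, 188, 192, 196, 200, 202, 202, 201, 201, 201, 113, 123, 125, 124, 125, 127, 130, 133, 134, 137, 136, 135, 133, 192, 199, 200, 201, 202, 201, 200, 199, 197, 197, 197, 198, 199, 195, 186, 214, 214,
[... 304 characters left out ...]
, 202, 201, 201, 201, 200, 121, 89, 127, 129, 127, 123, 118, 125, 132, 136, 140, 140, 137, 163, 195, 199, 200, 201, 201, 200, 200, 198, 198, 198, 198, 198, 188, 199, 214, 214, 211, 210, 209, 207, 207, 211, 214, 217, 217, 212, 209, 211]
[112, 109, 109, 109, 110, 110, 107, 71, 41, 42, 42, 43, 43, 43, 41, 41, 41, 41, 41, 41, 42, 43, 42, 42, 42, 42, 41, 42, 37, 36, 35, 49, 99, 98, 99, 98, 98, 99, 98, 98, 98, 98, 98, 99, 98, 99, 105, 108, 74, 79]
l_out [227.9165 232.552 ]
l_out2 [223.4738 129.194 ]
r_out [336.3706 232.8335]
r_out2 [341.6233 129.3922]
ledL_in [252.4165 148.0452]
ledL_o [239.668  148.0217]
fL [225.6553  75.3399]
fR [340.2459  75.4772]
fLi [226.5278  97.3922]
fRi [339.1942  97.5494]
```

The wrist view agrees with the jig model within about 1 px: fence at (228–340, 78–101), jig sides at columns 226–228 and 335–343. The plaque is held straight over the channel. I'll tilt it 40° and set its lower edge at the far side of the channel.

Request:
move_arm:
  increments:
    - [[0,0,0,-5,0,0],[0,0,0,-5,0,0],[0,0,0,-5,0,0],[0,0,0,-5,0,0],[0,0,0,-5,0,0],[0,0,0,-5,0,0],[0,0,0,-5,0,0],[0,0,0,-5,0,0],[0,0,0,0,0,0]]

```text
t: 8.95
ee_pos: [0.5038, -0.0727, 0.1897]
tcp_rot: [1.894, 1.731, 0.619]
contact_force: [-0.8, 0.0, -1.3]
opening: 0.0199
```

```bash
cat >> h.py <<'E'
th=np.radians(-5.3);JX=np.array([np.cos(th),np.sin(th),0]);JY=np.array([-JX[1],JX[0],0]);JC=np.array([.4935,-.1235,0])
def tojig(p): d=np.asarray(p)-JC; return np.array([d@JX,d@JY,d[2]])
def go(target_jig):
    "tool-frame shift to take the TCP to a jig-frame point"
    s,p,R=tool(); t=JC+target_jig[0]*JX+target_jig[1]*JY+np.array([0,0,target_jig[2]])
    J=np.c_[JX,JY,[0,0,1]]; print("t",s["t"],"jig pos",tojig(p).round(4),"tool axes in jig\n",(J.T@R).round(3)); return (R.T@(t-p)).round(4)
E
python3 - <<'E'
from h import *
print(go((.015,.055,.0423))); s,_,_=tool(); print(s["joints"].round(3))
E
```

```text
t 8.95 jig pos [0.0056 0.0516 0.1897] tool axes in jig
 [[-0.003  0.773  0.634]
 [ 1.     0.002  0.002]
 [ 0.     0.634 -0.773]]
[ 0.0034 -0.0862  0.12  ]
[-0.382 -0.891  2.475  0.234  0.906 -0.374]
```

Request:
move_arm:
  increments:
    - [[0,0,0,5,0,0],[0,0,0,5,0,0],[0,0,0,0,0,0]]

```text
t: 9.32
ee_pos: [0.5069, -0.0732, 0.1956]
tcp_rot: [2.005, 1.834, 0.486]
contact_force: [0.6, 0.8, -1.3]
opening: 0.02
```

```bash
python3 - <<'E'
from h import *
print(go((.017,.055,.09))); s,_,_=tool(); print(s["joints"].round(3))
E
```

```text
t 9.325 jig pos [0.0087 0.0513 0.1956] tool axes in jig
 [[-0.003  0.868  0.496]
 [ 1.     0.003  0.001]
 [-0.001  0.496 -0.868]]
[ 0.0037 -0.0451  0.0958]
[-0.332 -0.669  2.281  0.139  1.028 -0.284]
```

Request:
move_arm:
  increments:
    - [[0.0009,-0.0113,0.024,0,0,0],[0.0009,-0.0113,0.024,0,0,0],[0.0009,-0.0113,0.024,0,0,0],[0.001,-0.0112,0.024,0,0,0],[0,0,0,0,0,0]]

```text
t: 9.95
ee_pos: [0.5122, -0.0693, 0.0853]
tcp_rot: [2.01, 1.836, 0.484]
contact_force: [-1.4, -0.4, -1.0]
opening: 0.0196
```

```bash
python3 - <<'E'
from h import *
print(go((.017,.055,.05))); s,_,_=tool(); print(s["joints"].round(3))
E
```

```text
t 9.95 jig pos [0.0136 0.0557 0.0853] tool axes in jig
 [[-0.002  0.871  0.492]
 [ 1.     0.001  0.002]
 [ 0.001  0.492 -0.871]]
[-0.0007 -0.0144  0.0324]
[-0.315 -0.514  2.391  0.16   0.768 -0.312]
```

```bash
python3 - <<'E'
from h import *
print(go((.02,.055,.046)))
E
```

```text
t 9.95 jig pos [0.0136 0.0557 0.0853] tool axes in jig
 [[-0.002  0.871  0.492]
 [ 1.     0.001  0.002]
 [ 0.001  0.492 -0.871]]
[-0.0007 -0.0137  0.0374]
```

Request:
move_arm:
  increments:
    - [[0,-0.004,0.011,0,0,0],[0,-0.004,0.011,0,0,0],[0,-0.004,0.01,0,0,0],[0,-0.0015,0.0055,0,0,0],[0,0,0,0,0,0],[0,0,0,0,0,0]]

```text
t: 10.7
ee_pos: [0.5213, -0.0707, 0.0489]
tcp_rot: [2.008, 1.832, 0.486]
contact_force: [-0.2, -0.4, -0.4]
opening: 0.0197
```

```bash
python3 - <<'E'
from h import *
print(go((.02,.055,.0435))); s,_,_=tool(); print(s["joints"].round(3),s["contact_force"])
d=save("side","s2"); c=cv2.resize(d["image"][220:370,230:410],None,fx=3,fy=3,interpolation=3)[:,:,::-1]
e=save("scene","c2"); f=cv2.resize(e["image"][130:250,150:310],None,fx=1.6,fy=1.6,interpolation=3)[:,:,::-1]
o=np.zeros((450,800,3),np.uint8); o[:450,:540]=c; o[:192,540:796]=f; cv2.imwrite("pics/crop2.png",o)
E
```

```text
t 10.7 jig pos [0.0228 0.0552 0.0489] tool axes in jig
 [[-0.001  0.869  0.495]
 [ 1.     0.001  0.001]
 [ 0.001  0.495 -0.869]]
[-0.0002 -0.0051  0.0033]
[-0.311 -0.405  2.393  0.179  0.654 -0.334] [-0.151105   -0.38775468 -0.42619405]
```

View pics/crop2.png

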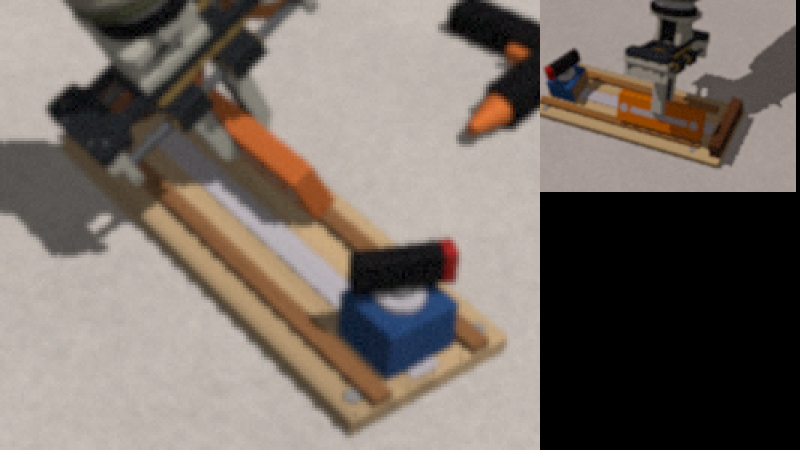

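The side view shows the plaque tilted over the far half of the channel. Its near end is at crop (300–330, 165–215), with the lower edge just inside the far ledge. I'll lower it a little further and then release.

Request:
move_arm:
  increments:
    - [[0,-0.003,0.001,0,0,0],[0,-0.003,0.002,0,0,0],[0,0,0,0,0,0],[0,0,0,0,0,0]]

```text
t: 11.3
ee_pos: [0.5181, -0.0704, 0.0441]
tcp_rot: [2.006, 1.832, 0.487]
contact_force: [-6.3, 2.7, 9.6]
opening: 0.0199
```

```bash
python3 - <<'E'
from h import *
print(go((.019,.055,.0435)))
E
```

```text
t 11.3 jig pos [0.0195 0.0552 0.0441] tool axes in jig
 [[-0.002  0.868  0.497]
 [ 1.     0.001  0.001]
 [ 0.     0.497 -0.868]]
[-0.0002 -0.0008  0.0003]
```

Request:
move_arm:
  increments:
    - [[0,-0.0025,-0.0015,0,0,0],[0,0,0,0,0,0],[0,0,0,0,0,0]]

```text
t: 11.68
ee_pos: [0.5147, -0.0701, 0.0434]
tcp_rot: [2.008, 1.832, 0.486]
contact_force: [-2.2, -0.5, 5.8]
opening: 0.0198
```

Request:
move_arm:
  increments:
    - [[0,0,0,0,0,0],[0,0,0,0,0,0],[0,0,0,0,0,0]]
  gripper: 0.034

```text
t: 12.05
ee_pos: [0.5141, -0.0699, 0.0427]
tcp_rot: [2.008, 1.833, 0.486]
contact_force: [0.7, -0.3, -0.3]
opening: 0.0339
```

```bash
python3 - <<'E'
from h import *
print(go((.019,.055,.0435)))
d=save("side","s3"); c=cv2.resize(d["image"][220:370,230:410],None,fx=3,fy=3,interpolation=3)[:,:,::-1]
cv2.imwrite("pics/crop3.png",c)
E
```

```text
t 12.05 jig pos [0.0156 0.0552 0.0427] tool axes in jig
 [[-0.001  0.869  0.494]
 [ 1.     0.001  0.001]
 [ 0.001  0.494 -0.869]]
[-0.0002  0.0034  0.001 ]
```

View pics/crop3.png

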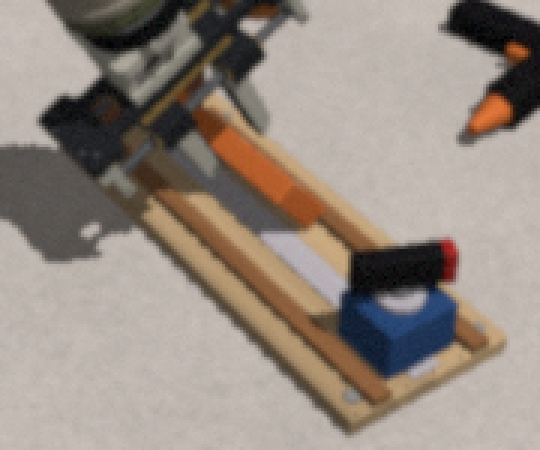

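Request:
move_arm:
  increments:
    - [[0,0,-0.017,0,0,0],[0,0,-0.017,0,0,0],[0,0,0,0,0,0]]

```text
t: 12.48
ee_pos: [0.4985, -0.0689, 0.0741]
tcp_rot: [2.006, 1.831, 0.488]
contact_force: [0.7, 0.2, 0.6]
opening: 0.034
```

```bash
python3 - <<'E'
from h import *
print(go((.01,.055,.15))); s,_,_=tool(); print(s["joints"].round(3))
d=save("side","s4"); c=cv2.resize(d["image"][220:370,230:410],None,fx=3,fy=3,interpolation=3)[:,:,::-1]
cv2.imwrite("pics/crop4.png",c)
E
```

```text
t 12.475 jig pos [-0.0001  0.0549  0.0741] tool axes in jig
 [[-0.001  0.867  0.497]
 [ 1.     0.001  0.001]
 [-0.     0.497 -0.867]]
[ 0.0001  0.0465 -0.0609]
[-0.327 -0.559  2.444  0.17   0.755 -0.33 ]
```

View pics/crop4.png

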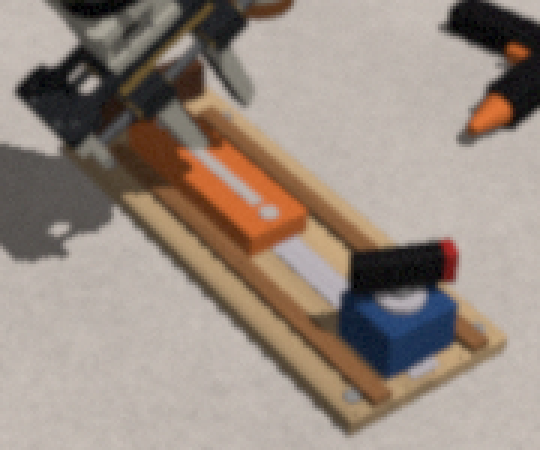

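The plaque now lies flat in the channel, orange at crop (150–305, 125–250), released and clear of the fingers. I'll withdraw, straighten the tool and go over the knob.

Request:
move_arm:
  increments:
    - [[0,0.012,-0.015,0,0,0],[0,0.012,-0.015,0,0,0],[0,0.012,-0.015,0,0,0],[0,0.012,-0.015,0,0,0],[0,0,0,5,0,0],[0,0,0,5,0,0],[0,0,0,5,0,0],[0,0,0,5,0,0],[0,0,0,5,0,0],[0,0,0,4.8,0,0],[0,0,0,0,0,0]]

```text
t: 13.9
ee_pos: [0.5103, -0.0696, 0.1467]
tcp_rot: [-2.317, -2.116, 0.004]
contact_force: [-0.2, 0.6, -1.4]
opening: 0.0344
```

```bash
python3 - <<'E'
from h import *
print(go((0,-.14,.17))); s,_,_=tool(); print(s["joints"].round(3))
E
```

```text
t 13.9 jig pos [0.0117 0.0552 0.1467] tool axes in jig
 [[-0.002  1.    -0.005]
 [ 1.     0.002  0.001]
 [ 0.001 -0.005 -1.   ]]
[-0.1952 -0.0122 -0.0235]
[-0.235 -0.05   1.806  0.     1.39  -0.145]
```

Request:
move_arm:
  increments:
    - [[-0.028,-0.0017,-0.0034,0,0,0],[-0.028,-0.0017,-0.0034,0,0,0],[-0.028,-0.0017,-0.0034,0,0,0],[-0.028,-0.0017,-0.0034,0,0,0],[-0.028,-0.0017,-0.0034,0,0,0],[-0.028,-0.0017,-0.0034,0,0,0],[-0.027,-0.0017,-0.0034,0,0,0],[0,0,0,0,0,-8.5],[0,0,0,0,0,-8.5],[0,0,0,0,0,-8.5],[0,0,0,0,0,-8.5],[0,0,0,0,0,-8.5],[0,0,0,0,0,-8.5],[0,0,0,0,0,-8.5],[0,0,0,0,0,-8.8],[0,0,0,0,0,0]]
  gripper: 0.06

```text
t: 15.9
ee_pos: [0.4799, -0.2626, 0.1716]
tcp_rot: [-0.732, -3.054, -0.001]
contact_force: [-0.2, 0.1, -0.6]
opening: 0.06
```

```bash
python3 - <<'E'
from h import *
np.set_printoptions(precision=4,suppress=True)
print(go((0,-.14,.17))); s,_,_=tool(); print(s["joints"].round(3))
w=save("wrist","w3"); b,l=blobs(cv2.bitwise_or(mask(w,(0,150,60),(4,255,255)),mask(w,(172,150,60),(179,255,255))),20)
for x in b: print("red",x, tojig(onz(w,*x[2],.091)))
print("knob centre px", proj(w,JC-.14*JY+[0,0,.091]))
E
```

```text
t 15.9 jig pos [-0.0007 -0.1397  0.1716] tool axes in jig
 [[-0.929  0.369 -0.001]
 [ 0.369  0.929  0.001]
 [ 0.002 -0.    -1.   ]]
[-0.0008  0.      0.0016]
[-0.594  0.016  1.695 -0.     1.433 -1.694]
red (1, [276, 237, 17, 11, 143], array([284.2, 242.3])) [ 0.0239 -0.1456  0.091 ]
knob centre px [279.9876 215.306 ]
```

View pics/w3.png

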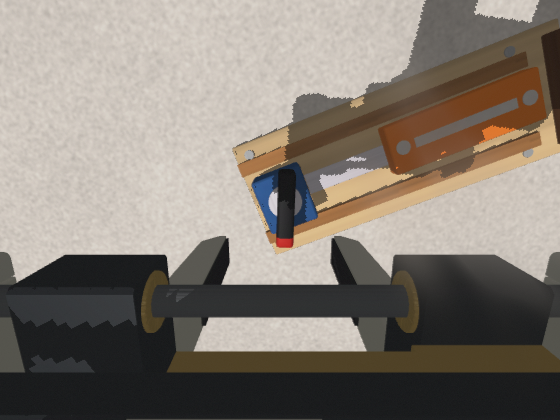

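The wrist view shows the plaque flat and parallel in the channel at (385–545, 68–172). The knob bar runs from (287,168) to its red end at (285,247). It is nearly along the tool's x, between the fingers.

```bash
python3 - <<'E'
from h import *
np.set_printoptions(precision=4,suppress=True)
w=pickle.load(open("w3.pkl","rb"))
m=mask(w,(0,0,0),(179,255,75)); 
red=cv2.bitwise_or(mask(w,(0,150,60),(4,255,255)),mask(w,(172,150,60),(179,255,255)))
m=cv2.bitwise_or(m,red); m[:,:262]=0; m[:,310:]=0; m[:160]=0; m[253:]=0
b,l=blobs(m,300)
for x in b:
    c=(l==x[0]).astype(np.uint8); r=cv2.minAreaRect(cv2.findNonZero(c)); q=np.array([tojig(onz(w,*p,.091)) for p in cv2.boxPoints(r)]); print(x,r); print(q,q.mean(0))
a,bk=tojig(onz(w,284.7,247,.091)),tojig(onz(w,286.5,170,.091)); print(a,bk,(a+bk)/2,np.linalg.norm(a-bk),"knob",-np.arctan2(*(a-bk)[[1,0]]))
s,p,R=tool(); print(tojig(p))
E
```

```text
(1, [262, 162, 47, 86, 1983], array([288.1, 200.6])) ((289.5885314941406, 204.80401611328125), (82.25222778320312, 42.652645111083984), 77.84506225585938)
[[-0.0423 -0.1406  0.091 ]
 [-0.0365 -0.1066  0.091 ]
 [ 0.0335 -0.117   0.091 ]
 [ 0.0279 -0.1535  0.091 ]] [-0.0044 -0.1294  0.091 ]
[ 0.0281 -0.1468  0.091 ] [-0.0337 -0.1209  0.091 ] [-0.0028 -0.1338  0.091 ] 0.06692557252284367 knob 0.39605951431882414
[-0.0007 -0.1398  0.1717]
```

Request:
move_arm:
  increments:
    - [[0.0033,0.0049,0.025,0,0,-1],[0,0,0.025,0,0,0],[0,0,0.025,0,0,0],[0,0,0.02,0,0,0],[0,0,0.0077,0,0,0],[0,0,0,0,0,0]]

```text
t: 16.7
ee_pos: [0.4789, -0.2566, 0.0692]
tcp_rot: [-0.706, -3.058, -0.001]
contact_force: [0.3, 0.2, -0.2]
opening: 0.0601
```

Request:
move_arm:
  increments:
    - [[0,0,0,0,0,0],[0,0,0,0,0,0],[0,0,0,0,0,0],[0,0,0,0,0,0],[0,0,0,0,0,0],[0,0,0,0,0,0]]
  gripper: 0.0
  newtons: 50

```text
t: 17.45
ee_pos: [0.4792, -0.2568, 0.0696]
tcp_rot: [-0.704, -3.059, -0.001]
contact_force: [-0.0, 0.7, 0.2]
opening: 0.0147
```

```bash
python3 - <<'E'
from h import *
print(go((-.002,-.034,.069))); s,_,_=tool(); print(s["joints"].round(3),s["ft_torque"])
E
```

```text
t 17.45 jig pos [-0.0019 -0.1341  0.0696] tool axes in jig
 [[-0.936  0.352 -0.002]
 [ 0.352  0.936  0.001]
 [ 0.002 -0.    -1.   ]]
[0.0353 0.0936 0.0007]
[-0.586  0.105  1.797 -0.     1.242 -1.704] [ 0.09879952 -0.06537598 -0.0786822 ]
```

Request:
move_arm:
  increments:
    - [[0.0044,0.0117,0,0,0,0],[0.0044,0.0117,0,0,0,0],[0.0044,0.0117,0,0,0,0],[0.0044,0.0117,0,0,0,0],[0.0044,0.0117,0,0,0,0],[0.0044,0.0117,0,0,0,0],[0.0044,0.0117,0,0,0,0],[0.0044,0.0117,0,0,0,0],[0,0,0,0,0,0],[0,0,0,0,0,0]]

```text
t: 18.7
ee_pos: [0.4893, -0.1556, 0.0696]
tcp_rot: [-0.703, -3.061, -0.003]
contact_force: [7.5, 1.8, -4.4]
opening: 0.0145
```

```bash
python3 - <<'E'
from h import *
print(go((-.002,-.024,.069))); s,_,_=tool(); print(s["joints"].round(3),s["ft_torque"])
w=save("side","s5"); c=cv2.resize(w["image"][220:370,230:410],None,fx=3,fy=3,interpolation=3)[:,:,::-1]
cv2.imwrite("pics/crop5.png",c)
E
```

```text
t 18.7 jig pos [-0.0012 -0.0323  0.0696] tool axes in jig
 [[-0.936  0.351 -0.001]
 [ 0.351  0.936  0.002]
 [ 0.001  0.002 -1.   ]]
[0.0036 0.0075 0.0007]
[-0.409  0.024  1.882  0.002  1.237 -1.529] [ 0.20984316 -1.26645528 -0.07091387]
```

View pics/crop5.png

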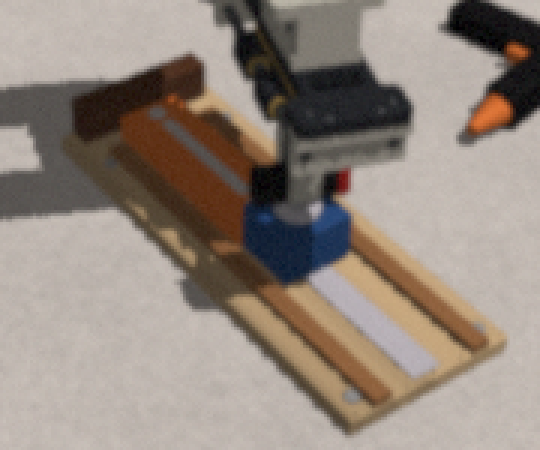

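The stop is now against the plaque, which leaves a small gap at the fence. I'll push on in small steps and watch the force.

Request:
move_arm:
  increments:
    - [[0,0.0027,0,0,0,0],[0.0009,0.0023,0,0,0,0],[0,0,0,0,0,0],[0,0,0,0,0,0]]

```text
t: 19.25
ee_pos: [0.4898, -0.1518, 0.0696]
tcp_rot: [-0.704, -3.059, -0.002]
contact_force: [2.7, 1.0, -0.6]
opening: 0.0144
```

Request:
move_arm:
  increments:
    - [[0.0009,0.0023,0,0,0,0],[0,0,0,0,0,0],[0,0,0,0,0,0]]

```text
t: 19.62
ee_pos: [0.49, -0.1502, 0.0697]
tcp_rot: [-0.704, -3.059, 0.0]
contact_force: [2.7, -3.3, -1.3]
opening: 0.0146
```

Request:
move_arm:
  increments:
    - [[0.0005,0.0014,0,0,0,0],[0,0,0,0,0,0],[0,0,0,0,0,0]]

```text
t: 20.0
ee_pos: [0.4901, -0.1484, 0.0696]
tcp_rot: [-0.704, -3.059, -0.0]
contact_force: [1.5, -3.6, -1.4]
opening: 0.0148
```

Request:
move_arm:
  increments:
    - [[0.0005,0.0014,0,0,0,0],[0,0,0,0,0,0],[0,0,0,0,0,0]]

```text
t: 20.38
ee_pos: [0.4902, -0.1473, 0.0696]
tcp_rot: [-0.704, -3.059, 0.001]
contact_force: [0.4, -4.7, -1.7]
opening: 0.0144
```

Request:
move_arm:
  increments:
    - [[0.0005,0.0014,0,0,0,0],[0,0,0,0,0,0],[0,0,0,0,0,0]]

```text
t: 20.75
ee_pos: [0.4903, -0.1472, 0.0697]
tcp_rot: [-0.705, -3.06, 0.004]
contact_force: [1.7, -11.8, -3.9]
opening: 0.0146
```

Request:
move_arm:
  increments:
    - [[0.0005,0.0014,0,0,0,0],[0,0,0,0,0,0],[0,0,0,0,0,0]]

```text
t: 21.12
ee_pos: [0.4903, -0.1471, 0.0697]
tcp_rot: [-0.705, -3.06, 0.007]
contact_force: [-0.1, -19.4, -4.4]
opening: 0.0144
```

The TCP stays at y = -0.147 while the force rises to 19 N, so the plaque is held against the fence. I'll tighten clockwise, which is positive about tool z.

Request:
move_arm:
  increments:
    - [[0,0,0,0,0,6],[0,0,0,0,0,6],[0,0,0,0,0,6],[0,0,0,0,0,6],[0,0,0,0,0,6],[0,0,0,0,0,6],[0,0,0,0,0,6],[0,0,0,0,0,6],[0,0,0,0,0,6],[0,0,0,0,0,6],[0,0,0,0,0,6],[0,0,0,0,0,6],[0,0,0,0,0,0]]
  newtons: 60

```text
t: 22.75
ee_pos: [0.4911, -0.1466, 0.0697]
tcp_rot: [2.37, 2.059, -0.005]
contact_force: [5.1, -17.1, -8.8]
opening: 0.0144
```

```bash
python3 - <<'E'
from h import *
print(go((-.002,-.025,.069))); s,_,_=tool(); print(s["joints"].round(3),s["ft_torque"],s["contact_force"])
E
```

```text
t 22.75 jig pos [-0.0003 -0.0233  0.0697] tool axes in jig
 [[ 0.048  0.999 -0.   ]
 [ 0.999 -0.048 -0.004]
 [-0.004 -0.    -1.   ]]
[-0.0018 -0.0017  0.0007]
[-0.388  0.02   1.886 -0.004  1.235 -0.246] [-2.99207821 -0.87839328 -0.09041915] [  5.13696091 -17.09463708  -8.78523676]
```

Request:
move_arm:
  increments:
    - [[0,0,0,0,0,5],[0,0,0,0,0,5],[0,0,0,0,0,5],[0,0,0,0,0,5],[0,0,0,0,0,5],[0,0,0,0,0,5],[0,0,0,0,0,5],[0,0,0,0,0,5],[0,0,0,0,0,0],[0,0,0,0,0,0]]

```text
t: 24.0
ee_pos: [0.4916, -0.147, 0.0698]
tcp_rot: [2.929, 1.125, -0.002]
contact_force: [6.9, -17.9, -10.6]
opening: 0.0146
```

```bash
python3 - <<'E'
from h import *
print(go((-.002,-.025,.069))); s,_,_=tool(); print(s["joints"].round(3),s["ft_torque"],s["contact_force"])
E
```

```text
t 24.0 jig pos [ 0.0002 -0.0236  0.0698] tool axes in jig
 [[ 0.678  0.735  0.001]
 [ 0.735 -0.678 -0.004]
 [-0.003  0.003 -1.   ]]
[-0.0026 -0.0007  0.0008]
[-0.388  0.02   1.885 -0.004  1.234  0.451] [-3.26858516 -1.21544987 -0.09702897] [  6.86436273 -17.88245069 -10.63752968]
```

Request:
move_arm:
  increments:
    - [[0,0,0,0,0,3],[0,0,0,0,0,2.5],[0,0,0,0,0,0],[0,0,0,0,0,0]]

```text
t: 24.5
ee_pos: [0.4916, -0.147, 0.0698]
tcp_rot: [2.979, 0.984, -0.002]
contact_force: [6.7, -18.6, -11.4]
opening: 0.0143
```

```bash
python3 - <<'E'
from h import *
print(go((-.002,-.025,.069))); s,_,_=tool(); print(s["joints"].round(3),s["ft_torque"],s["contact_force"])
E
```

```text
t 24.5 jig pos [ 0.0002 -0.0236  0.0698] tool axes in jig
 [[ 0.745  0.668  0.001]
 [ 0.667 -0.745 -0.004]
 [-0.002  0.004 -1.   ]]
[-0.0026 -0.0004  0.0008]
[-0.388  0.02   1.885 -0.004  1.234  0.546] [-3.3234236  -1.25314318  0.43563402] [  6.70938978 -18.62296861 -11.40329037]
```

Torque about z jumped to 0.44 N m at a tool angle of about 2.40 rad, which is the end of the knob's turn. I'll ease the side load, let go and rise.

Request:
move_arm:
  increments:
    - [[-0.0007,0.0014,0.0007,0,0,0],[-0.0006,0.0015,0.0007,0,0,0],[0,0,0,0,0,0]]

```text
t: 24.88
ee_pos: [0.4917, -0.1473, 0.0696]
tcp_rot: [-2.982, -0.986, 0.002]
contact_force: [-1.8, -2.9, 10.2]
opening: 0.0148
```

Request:
move_arm:
  increments:
    - [[0,0,0,0,0,0],[0,0,0,0,0,0],[0,0,0,0,0,0],[0,0,0,0,0,0]]
  gripper: 0.055

```text
t: 25.38
ee_pos: [0.4911, -0.1469, 0.0679]
tcp_rot: [-2.981, -0.985, 0.003]
contact_force: [0.6, 0.1, -1.0]
opening: 0.0499
```

Request:
move_arm:
  increments:
    - [[0,0,-0.02,0,0,0],[0,0,-0.03,0,0,0],[0,0,-0.03,0,0,0],[0,0,-0.03,0,0,0],[-0.04,0,0,0,0,0],[-0.04,0,0,0,0,0],[0,0,0,0,0,0]]

```text
t: 26.25
ee_pos: [0.4259, -0.196, 0.1783]
tcp_rot: [-2.983, -0.982, 0.003]
contact_force: [0.1, 1.1, -0.1]
opening: 0.0552
```

```bash
python3 - <<'E'
from h import *
w=save("wrist","w6"); d=save("side","s6"); s=save("scene","c6")
c=cv2.resize(d["image"][220:370,230:410],None,fx=2.2,fy=2.2,interpolation=3)
o=np.zeros((600,800,3),np.uint8); o[:330,:396]=c; o[:300,400:]=cv2.resize(w["image"],(400,300)); o[330:600,:]=cv2.resize(s["image"][130:265,130:530],(800,270),interpolation=3)
cv2.imwrite("pics/fin.png",o[:,:,::-1])
b,l=blobs(cv2.bitwise_or(mask(w,(0,150,60),(4,255,255)),mask(w,(172,150,60),(179,255,255))),20)
for x in b: print("red",x, tojig(onz(w,*x[2],.091)))
E
```

```text
red (1, [271, 145, 18, 11, 182], array([279.7, 150. ])) [-0.02213974 -0.04351041  0.091     ]
```

View pics/fin.png

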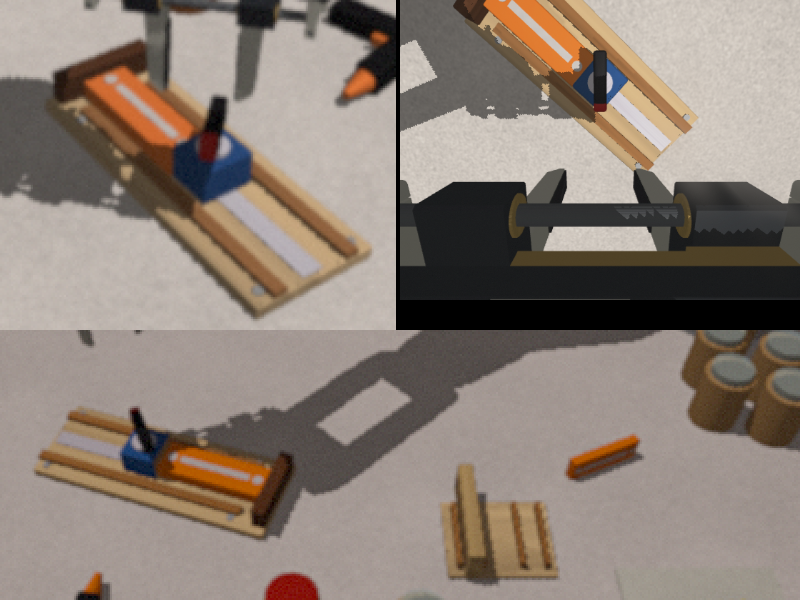

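The final views show the plaque flat, touching the stop and the fence. The red knob end sits at about 2.4 rad clockwise, the spare has not moved and the gripper is clear. I'm handing in.

```bash
python3 -c "
from rig import hand_in
print(hand_in())"
```

```text
the job is handed in; nothing more can be done
None
```

The job is handed in at about 26 s of robot time, well under the 72 s limit; `hand_in` gives no verdict.

**What I did:** I took the orange plaque out of the rack and tilted it 30° into the channel. Released there, it fell flat. I then slid the stop up by its knob, pushing the plaque against the fence, and turned the knob clockwise in one grasp.

**Last checks:**
- **Held end to end:** the stop would go no further as the push rose to 19 N. My estimate of its final position is 1–2 mm beyond nominal, within measuring error. The pictures show no gap at the fence or the stop.
- **Knob tight:** the torque jumped to 0.44 N m at about 2.40 rad. The red end seen afterwards gives about 2.41 rad.
- **Plaque and spare:** the plaque looks flat and parallel to the channel. The spare still stands in its slot.
- **Jars and glue gun:** I did not measure their positions at the end. No move came near them, and the parts I could see looked unmoved.
- **Robot clear:** it ended well above everything, with the force reading near zero.

**What went wrong on the way:**
- **Joint limit:** the first tilt, to 40°, ran the arm up to a joint limit (joint 2 read -0.891 against -0.89), so I went back to 30°.
- **Touch on the ledge:** while I was setting the plaque down, its lower face touched the ledge edge with about 10 N. I moved it 3–4 mm before releasing.

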